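# Sweep the car-wash tokens through the gate of the counting tray

## Task

Bank the three car-wash tokens lying on the wooden counting tray: with the fingertips, sweep them along the bed one at a time through the narrow gate so that each drops into the slot behind it. Never lift them; the steel washer with the big hole is not a token: keep it out of the slot and let it lie on the bed, and leave everything else on the desk where it is. When all three tokens are in the slot, move the hand clear.

Things in the scene. Friction and masses are not known exactly. Their poses are not given: they have to be found in the camera images.
- tray: Wooden counting tray fixed to the desk, 231 x 282 mm, turned differently each time. Origin at desk height under its middle; +x points from the bed through the gate to the slot, +y left along the gate, z up. Its flat felt bed, 45 mm above the desk, spans x -115 to +40, y -135 to +135 mm; a rim 6 mm thick stands 8 mm above the bed at back and sides.
- gate (a point): Middle of the gate at bed height, tray x +40 mm, y 0; axes as the tray's. Here the bed ends in a sharp drop. Two blocks (tray x +40 to +90, 12 mm above the bed), one each side, leave a straight passage 42 mm wide (y -21 to +21): its entrance is the gate. A token falls in once its centre is past the gate line, so the fingers need not enter.
- slot (a point): Centre of the slot's floor, 5 mm above the desk, tray x +65 mm, y 0; axes as the tray's. The slot is the whole floor of the passage between the blocks: a pit 50 mm long (along x), 42 mm wide, 40 mm deep below the bed. A backstop 20 mm above the bed closes its far end.
- token1: Car-wash token: solid steel disc without a hole, its middle slightly raised, 32 mm across, 6 mm thick, about 30 g, all three alike; lies flat on the bed in one of four loosely kept places, the washer in the fourth, with at least 7 mm between neighbours. Origin at the centre of its underside, z up through the disc.
- token2: Car-wash token: solid steel disc without a hole, its middle slightly raised, 32 mm across, 6 mm thick, about 30 g, all three alike; lies flat on the bed in one of four loosely kept places, the washer in the fourth, with at least 7 mm between neighbours. Origin at the centre of its underside, z up through the disc.
- token3: Car-wash token: solid steel disc without a hole, its middle slightly raised, 32 mm across, 6 mm thick, about 30 g, all three alike; lies flat on the bed in one of four loosely kept places, the washer in the fourth, with at least 7 mm between neighbours. Origin at the centre of its underside, z up through the disc.
- washer: Plain steel washer, not a token: 34 mm across with an 18 mm hole, 5 mm thick, 20 g, lying flat on the bed among the tokens. It may be nudged but must stay on the bed. Origin at the centre of its underside.
- clip_tin: Low round aluminium tin, 40 mm across, 18 mm high, standing loose on the left (+y) gate block. Leave alone.
- mug: White mug, 76 mm across, 85 mm high, on the desk left of the tray. Leave alone. Origin under its centre.
- stamp: Rubber stamp with wooden knob, 30 x 50 mm, 56 mm high, on the desk right of the tray. Leave alone. Origin under its centre.
- calculator: Flat desk calculator, 150 x 100 x 22 mm, on the desk beyond the tray. Leave alone. Origin under its centre.
- tape_roll: Roll of tape, 68 mm across, 20 mm high, flat on the desk right of the tray's far end. Leave alone.
- pill_jar: Small white jar, 40 mm across, 60 mm high, on the desk beyond the tray. Leave alone.
Not all that is in view belongs to the job. Leave any green or orange look-alike of the token1 alone.

How it is judged:
By the outcome, as a careful person would: the job done as asked, in the order asked, and still so for the second after the job is handed in, with the robot touching nothing.
It also fails if it takes over 59 s, if anything falls off the work surface, if the arm or the gripper's body presses on something with over 40 N, if the wrist force passes 120 N, or if a joint passes its speed limit or range.

## Robot

A 6-joint arm with a two-finger parallel gripper is mounted at the origin on the work surface. World frame = base frame: x ahead of the robot, y to its left, z up, the work surface at z = 0. Lengths are in m, angles in rad, forces in N, time in s.
With the tool pointing down it reaches from about 0.425 to 0.95 m from the base axis. Payload 3.5 kg.
Tool frame: the origin (TCP) lies between the finger pads; the fingertips stand 17 mm ahead of it and the grasp point (between the pads) lies 2 mm behind it; z points along the fingers, y is the direction in which the jaws open and shut (so a half turn about z gives the same grasp; the last joint's range is limited). The gripper opens to 85 mm and grips with 20 to 120 N. Pads are 22 mm wide; open, the fingers measure 114 mm over their backs; the gripper's body (76 mm by 85 mm) begins 54 mm behind the grasp point. The pads swing forward as they close: fully open they stand 13 mm farther back than shut.
Start: joints at [1.174, 0.286, 1.577, -0, 1.279, -0.15], TCP at [0.165, 0.655, 0.248] pointing down, gripper open.
Joint ranges: [-2.77, 2.77], [-0.9, 2.22], [0.21, 2.48], [-1.53, 4.67], [0.24, 2.81], [-2.84, 2.84]. Speed limits (rad/s): [2.79, 2.79, 3.14, 3.14, 3.14, 3.14].

## Interface

Orientations are given as a unit quaternion [x, y, z, w].
In Python, from plant import ctrl gives the robot as it stands.
- The arm moves only by the tool carry_out, never from a script. Its argument "commands" is a list of rows, each an object with "delta_pos": the shift along the tool's x, y, z in m, a list of three; "delta_rot": the turn, a rotation vector about the tool's x, y, z in rad, a list of three; "claw": the opening in per cent of the stroke, from 0 (shut) to 100 (fully open). A call has 1 to 8 rows; each row is the pose to reach, as a shift and turn from the pose measured when the call began, along the tool's axes at that moment; what a row does not reach only later rows make up. A row lasts 1/12 s, in which the tool goes at most 41.7 mm and 7.16 degrees, less where a joint would pass 70% of its speed; a pose out of reach is approached as far as the arm can. A call with a gripper value outside its range is refused whole. The fingers move at their own pace and stop on an object; "force" is the grip in N (left out, the last holds). Time passes only in rows, so rows that repeat a pose let the fingers close. It gives the time, the measured TCP pose, the force and the opening at its end, in the units of the state.
- ctrl.get_state(): the state, without advancing time (a new reading comes with each control period).
- ctrl.read_camera(name): name is "scene" or "top" or "wrist"; returns (picture, depth): 384x512x3 uint8, red, green, blue; 384x512 float32, m along the optical axis (not along the pixel's ray), 0 where there is no reading.
- ctrl.camera_info(name): a dict with "fx", "fy", "cx", "cy" (pixels), "rvec" (rotation vector, rad) and "tvec" (3), from world to camera coordinates, as OpenCV has them; the wrist camera has in their place "mount" (4x4, takes a point from camera to tool coordinates, whose origin is the TCP and whose axes are the flange's). Camera axes: x right, y down, z forward; pixel columns grow to the right and rows downward; lengths in m; the calibration is good to about 2 mm. A picture is of the moment at which its call begins: read the wrist's pose just before it. camera_info takes no time and is no camera call.
- ctrl.sign_off(): hands the job in, once; it reports no verdict.
The state is a dict: "time": time; "qpos": joint angles; "dq": joint speeds; "joint_efforts": joint torques, N m; "eef_pos": TCP position; "tcp_rot": TCP orientation; "contact_force": force on the tool from outside, world axes, zero at the start; "wrist_torque": the same for the moment, N m; "opening": opening from 0.0 (shut) to 1.0 (fully open).
Only numpy, scipy, OpenCV 4.12 (cv2) and the standard library are available. Lean on these libraries where they do the work, as an engineer would, in place of code of your own. Each camera call takes 0.05 s, during which the arm holds its last target.

## Working session

There is one attempt and no reset: what is moved stays moved. The work goes in short steps, Python scripts to look and compute and a tool call to move; the robot and the scene stay as the last step left them, time stands still between calls to the robot, and variables do not carry over. Pictures are saved under pics/ and viewed, and the job is handed in when it is done.

Besides the shell and the picture viewer there is one more tool, called after "Call:" as name(argument=value, ...), one argument or row to a line, values as JSON. carry_out: Moves the arm, as the interface text tells. Its arguments: {"type":"object","properties":{"commands":{"type":"array"},"force":{"type":"number"}},"required":["commands"]}

```bash
mkdir -p pics; ls; python3 - <<'E'
from plant import ctrl
import cv2
s=ctrl.get_state(); print(s)
for n in ("top","scene"):
    p,d=ctrl.read_camera(n); print(n,ctrl.camera_info(n))
    cv2.imwrite(f"pics/{n}0.png",p[:,:,::-1])
    import numpy as np; np.savez(f"{n}0.npz",p=p,d=d)
E
```

```text
pics
{'time': 0.0, 'qpos': array([ 1.17396569e+00,  2.87147939e-01,  1.57816486e+00, -3.90350847e-07,
        1.27858968e+00, -1.49973802e-01]), 'dq': array([ 1.21682674e-03, -6.48263763e-04,  5.39372232e-04,  6.08243752e-05,
        7.89975262e-04, -4.80808344e-04]), 'joint_efforts': array([-1.39584608e-03, -4.05991137e+01, -2.92626286e+01, -2.28182294e-04,
        5.91404605e-03,  2.35472207e-06]), 'eef_pos': array([0.16465691, 0.65397995, 0.24696552]), 'tcp_rot': array([ 1.23115124e-01,  9.92391723e-01, -1.11206825e-03, -3.11657047e-04]), 'contact_force': array([ 0.87699368,  0.36359617, -0.2385656 ]), 'wrist_torque': array([-0.00771464, -0.04723191,  0.03973699]), 'opening': 1.000906581060861}
top {'fx': 359.6859076694761, 'fy': 359.6859076694761, 'cx': 262.4853322246594, 'cy': 188.534833475063, 'rvec': array([ 2.13421806, -2.15940214,  0.16531467]), 'tvec': array([0.02363073, 0.57318572, 0.70814436])}
scene {'fx': 437.71698867713076, 'fy': 437.71698867713076, 'cx': 259.1595835063833, 'cy': 192.20386385307256, 'rvec': array([ 2.09238013,  1.70998532, -0.43784272]), 'tvec': array([-0.15437592, -0.45935881,  1.22552666])}
```

View pics/top0.png

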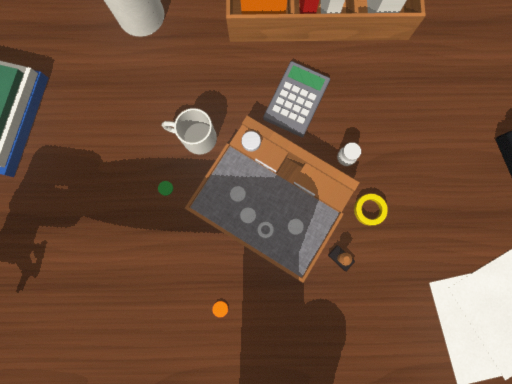

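View pics/scene0.png

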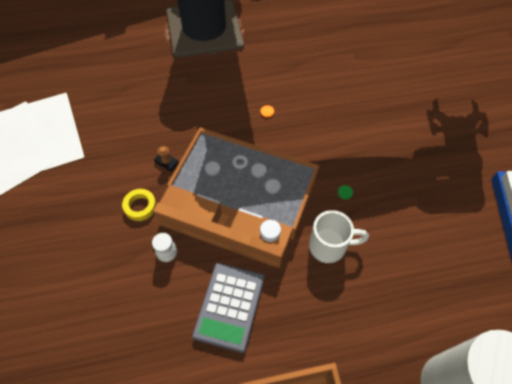

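The top view shows the tray around (275,200). There are discs at (238,194), (248,215) and (296,227), a ringed one at (266,230), and the gate notch near (290,172). The green (165,188) and orange (220,309) look-alikes lie on the desk. Next I'll enlarge and measure.

```bash
cat > h.py <<'E'
import numpy as np,cv2
from plant import ctrl
def cast(n,uv,z):
    c=ctrl.camera_info(n);R=cv2.Rodrigues(c['rvec'])[0];t=c['tvec']
    uv=np.atleast_2d(uv).astype(float)
    r=np.c_[(uv[:,0]-c['cx'])/c['fx'],(uv[:,1]-c['cy'])/c['fy'],np.ones(len(uv))]@R
    o=-R.T@t
    return o+r*((z-o[2])/r[:,2])[:,None]
def proj(n,P):
    c=ctrl.camera_info(n);K=np.array([[c['fx'],0,c['cx']],[0,c['fy'],c['cy']],[0,0,1.]])
    return cv2.projectPoints(np.atleast_2d(P).astype(float),c['rvec'],c['tvec'],K,None)[0][:,0]
E
python3 - <<'E'
from h import *
p=np.load('top0.npz')['p'];d=np.load('top0.npz')['d']
c=p[110:290,180:365];cv2.imwrite('pics/crop0.png',cv2.resize(c,None,fx=4,fy=4,interpolation=cv2.INTER_CUBIC)[:,:,::-1][:600*2])
# wood mask tray
hsv=cv2.cvtColor(p,cv2.COLOR_RGB2HSV)
for q in [(265,190),(200,200),(255,125),(300,270),(345,190),(240,190),(266,230),(290,172)]: print(q,hsv[q[1],q[0]],d[q[1],q[0]])
E
```

```text
(265, 190) [ 0 13 81] 0.7460329
(200, 200) [170   9  83] 0.7451136
(255, 125) [ 14 156 177] 0.7446828
(300, 270) [158   8 125] 0.7221278
(345, 190) [ 13 162 181] 0.7325384
(240, 190) [  0   6 127] 0.7416674
(266, 230) [15  6 80] 0.73727584
(290, 172) [ 12 151 110] 0.79322475
```

View pics/crop0.png

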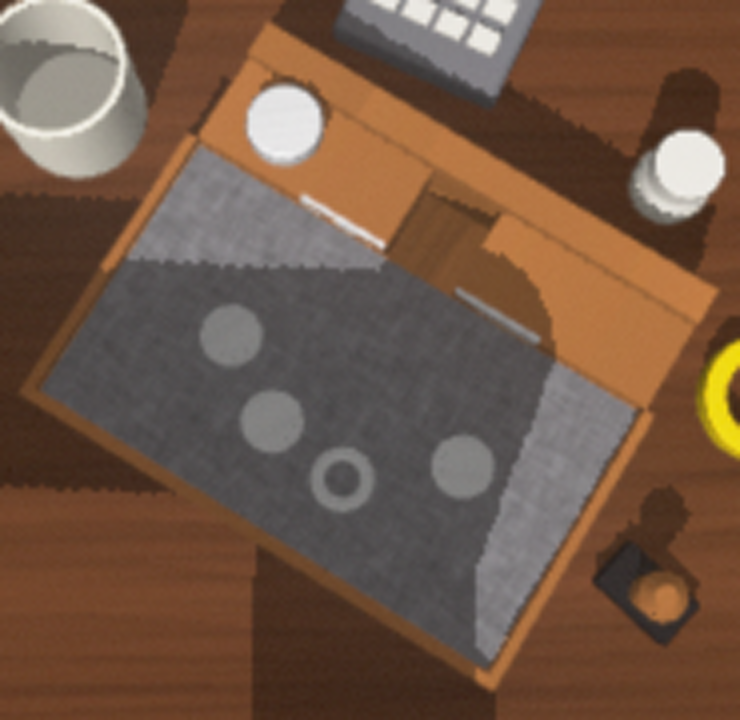

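The crop confirms three solid discs, at crop (231,335), (272,421) and (463,466), and the holed washer at (343,479). The gate mouth runs from (388,250) to (460,292).

```bash
cat >> h.py <<'E'
def blobs(n,p,roi,lo=100):
    pass
E
python3 - <<'E'
from h import *
p=np.load('top0.npz')['p']
hsv=cv2.cvtColor(p,cv2.COLOR_RGB2HSV)
m=((hsv[...,1]<40)&(hsv[...,2]>50)).astype(np.uint8); mm=np.zeros_like(m); mm[140:285,185:345]=m[140:285,185:345]
n,l,st,ce=cv2.connectedComponentsWithStats(mm); i=1+st[1:,4].argmax(); print(st[i])
cn=max(cv2.findContours((l==i).astype(np.uint8),0,1)[0],key=cv2.contourArea)[:,0]
P=cast('top',cn,.045)
r=cv2.minAreaRect((P[:,:2]*1000).astype(np.float32)); print(r); print(cv2.boxPoints(r))
C=np.array([(200,143),(640,408),(490,665),(42,390),(388,250),(460,292)])/4+[180-.375,110-.375]
print(cast('top',C,.045).round(4))
g=cv2.cvtColor(p,cv2.COLOR_RGB2GRAY)
for u,v in [(238,194),(248,215),(296,227),(266,230)]:
    w=g[v-12:v+13,u-12:u+13]; b=(w>(100)).astype(np.uint8)
    n,l,st,ce=cv2.connectedComponentsWithStats(b); 
    k=[j for j in range(1,n) if st[j,4]>60]
    for j in k: 
        ys,xs=np.where(l==j);q=np.array([(xs.min()+xs.max())/2,(ys.min()+ys.max())/2])
        print(u,v,st[j],(ce[j]+[u-12,v-12]).round(2),cast('top',ce[j]+[u-12,v-12],.050).round(4))
E
```

```text
[ 191  147  148  129 9560]
((531.8335571289062, 11.792831420898438), (266.5739440917969, 158.4051513671875), 57.541038513183594)
[[ 393.46985   -58.163868]
 [ 527.1283   -143.17918 ]
 [ 670.19727    81.74953 ]
 [ 536.5388    166.76485 ]]
[[ 0.6662  0.0854  0.045 ]
 [ 0.5231 -0.1416  0.045 ]
 [ 0.3948 -0.0605  0.045 ]
 [ 0.536   0.1666  0.045 ]
 [ 0.6075 -0.0131  0.045 ]
 [ 0.5848 -0.0503  0.045 ]]
238 194 [  4   4  16  16 194] [237.3  193.44] [[0.5627 0.069  0.05  ]]
248 215 [  4   4  16  16 199] [247.59 214.84] [[0.5183 0.048  0.05  ]]
296 227 [  4   4  16  16 202] [295.29 226.28] [[ 0.4939 -0.0489  0.05  ]]
266 230 [  4   4  16  16 143] [265.23 229.43] [[0.4883 0.0124 0.05  ]]
```

```bash
cat >> h.py <<'E'
from scipy.spatial.transform import Rotation as Ro
G=np.array([.5965,-.030]); YAW=np.deg2rad(-32.4)
ex=np.array([np.cos(YAW),np.sin(YAW)]); ey=np.array([-ex[1],ex[0]])
def t2w(x,y): return G+x/1000*ex+y/1000*ey     # mm relative to gate
def w2t(P): d=(np.asarray(P)[...,:2]-G)*1000; return np.stack([d@ex,d@ey],-1)
def delta(xt,yt,z,ang):
    """gate-frame mm, world z m, push direction deg in tray frame (tool -x points that way)"""
    s=ctrl.get_state(); R=Ro.from_quat(s['tcp_rot'])
    th=np.deg2rad(ang)+YAW+np.pi
    Rt=Ro.from_matrix(np.array([[np.cos(th),np.sin(th),0],[np.sin(th),-np.cos(th),0],[0,0,-1]]))
    w=t2w(xt,yt); dp=R.inv().apply(np.r_[w,z]-s['eef_pos'])
    print('d',dp.round(4),'r',(R.inv()*Rt).as_rotvec().round(3))
def st():
    s=ctrl.get_state(); X=Ro.from_quat(s['tcp_rot']).as_matrix()[:,0]
    a=np.rad2deg(np.arctan2(-X[1],-X[0])-YAW)
    print('t',round(s['time'],2),'tray',w2t(s['eef_pos']).round(1),'z',s['eef_pos'][2].round(4),'dir',((a+180)%360-180).round(1),'F',s['contact_force'].round(1),'op',round(float(s['opening']),3),'q',s['qpos'].round(2))
E
python3 -c "
from h import *
st();delta(-105,84.5,.2,-39)"
```

```text
t 0.1 tray [-731.1  346.1] z 0.247 dir 18.3 F [ 0.3  0.3 -0.1] op 0.997 q [ 1.17  0.29  1.58 -0.    1.28 -0.15]
d [-0.5126 -0.4446  0.0478] r [-0.002  0.001  0.999]
```

Call:
carry_out(
  commands=[
    {"delta_pos": [-0.51, -0.444, 0.0], "delta_rot": [0, 0, 1.0], "claw": 24},
    {"delta_pos": [-0.51, -0.444, 0.0], "delta_rot": [0, 0, 1.0], "claw": 24},
    {"delta_pos": [-0.51, -0.444, 0.0], "delta_rot": [0, 0, 1.0], "claw": 24},
    {"delta_pos": [-0.51, -0.444, 0.0], "delta_rot": [0, 0, 1.0], "claw": 24},
    {"delta_pos": [-0.51, -0.444, 0.0], "delta_rot": [0, 0, 1.0], "claw": 24},
    {"delta_pos": [-0.51, -0.444, 0.0], "delta_rot": [0, 0, 1.0], "claw": 24},
    {"delta_pos": [-0.51, -0.444, 0.0], "delta_rot": [0, 0, 1.0], "claw": 24},
    {"delta_pos": [-0.51, -0.444, 0.0], "delta_rot": [0, 0, 1.0], "claw": 24},
  ],
  force=20,
)

```text
time: 0.77
eef_pos: [0.3554, 0.3788, 0.2477]
tcp_rot: [0.586, 0.81, -0.001, 0.0]
contact_force: [1.8, 1.3, -1.3]
opening: 0.237
```

```bash
python3 -c "
from h import *
st();delta(-105,84.5,.2,-39)"
```

```text
t 0.77 tray [-422.6  216. ] z 0.2477 dir -39.4 F [ 1.8  1.3 -1.3] op 0.237 q [ 0.62 -0.06  1.95 -0.    1.25  0.3 ]
d [-0.3289  0.0999  0.0481] r [-0.002  0.002 -0.006]
```

Call:
carry_out(
  commands=[
    {"delta_pos": [-0.329, 0.1, 0.0], "delta_rot": [0, 0, 0], "claw": 24},
    {"delta_pos": [-0.329, 0.1, 0.0], "delta_rot": [0, 0, 0], "claw": 24},
    {"delta_pos": [-0.329, 0.1, 0.0], "delta_rot": [0, 0, 0], "claw": 24},
    {"delta_pos": [-0.329, 0.1, 0.0], "delta_rot": [0, 0, 0], "claw": 24},
    {"delta_pos": [-0.329, 0.1, 0.0], "delta_rot": [0, 0, 0], "claw": 24},
    {"delta_pos": [-0.329, 0.1, 0.0], "delta_rot": [0, 0, 0], "claw": 24},
    {"delta_pos": [-0.329, 0.1, 0.0], "delta_rot": [0, 0, 0], "claw": 24},
    {"delta_pos": [-0.329, 0.1, 0.0], "delta_rot": [0, 0, 0], "claw": 24},
  ],
)

```text
time: 1.43
eef_pos: [0.5467, 0.1058, 0.2477]
tcp_rot: [0.586, 0.81, -0.001, -0.0]
contact_force: [1.0, 0.6, 0.4]
opening: 0.239
```

Call:
carry_out(
  commands=[
    {"delta_pos": [-0.025, 0.008, 0.04], "delta_rot": [0, 0, 0], "claw": 24},
    {"delta_pos": [-0.025, 0.008, 0.08], "delta_rot": [0, 0, 0], "claw": 24},
    {"delta_pos": [-0.025, 0.008, 0.1], "delta_rot": [0, 0, 0], "claw": 24},
    {"delta_pos": [-0.025, 0.008, 0.1], "delta_rot": [0, 0, 0], "claw": 24},
  ],
)

```text
time: 1.77
eef_pos: [0.5573, 0.0835, 0.14]
tcp_rot: [0.587, 0.81, -0.006, -0.006]
contact_force: [-1.3, -1.4, -1.4]
opening: 0.242
```

```bash
python3 -c "
from h import *
st();delta(-105,84.5,.1,-39)
p,d=ctrl.read_camera('wrist');print(ctrl.camera_info('wrist'));cv2.imwrite('pics/w1.png',p[:,:,::-1]);np.savez('w1.npz',p=p,d=d)
p,d=ctrl.read_camera('scene');cv2.imwrite('pics/s1.png',cv2.resize(p[110:270,130:330],None,fx=4,fy=4,interpolation=2)[:600,:,::-1])
"
```

```text
t 1.77 tray [-93.9  74.8] z 0.14 dir -39.5 F [-1.3 -1.4 -1.4] op 0.242 q [-0.03  0.17  1.93 -0.    1.06 -0.35]
d [0.0146 0.0011 0.04  ] r [-0.016 -0.004 -0.008]
{'fx': 318.6118957384625, 'fy': 318.6118957384625, 'cx': 258.96835330125145, 'cy': 187.39198585835638, 'mount': array([[ 5.51154899e-04, -9.47236972e-01, -3.20533640e-01,
         8.24317366e-02],
       [ 9.99999195e-01,  8.88338888e-04, -9.05717675e-04,
         8.15710090e-04],
       [ 1.14267177e-03, -3.20532883e-01,  9.47236700e-01,
        -1.26702728e-01],
       [ 0.00000000e+00,  0.00000000e+00,  0.00000000e+00,
         1.00000000e+00]])}
```

View pics/w1.png

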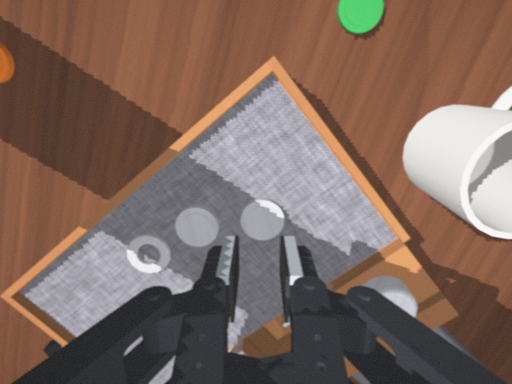

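View pics/s1.png

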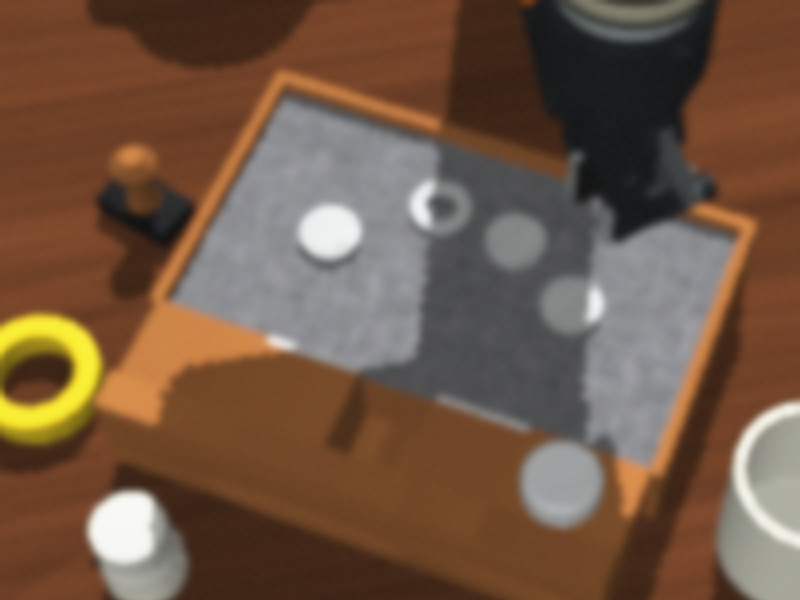

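The wrist view shows the two thin fingertips at (232,240) and (290,240), about 20 mm apart, with T1 at (262,218) and T2 at (197,227). The scene view shows the hand behind T1, and all the discs are undisturbed.

```bash
python3 -c "
from h import *
d=np.load('w1.npz')['d'];i=ctrl.camera_info('wrist')
v,u=np.mgrid[0:384,0:512]
P=np.stack([(u-i['cx'])/i['fx']*d,(v-i['cy'])/i['fy']*d,d,np.ones_like(d)],-1)@i['mount'].T
ok=(d>0)&(P[...,2]<.05)&(P[...,2]>-.04)
Q=P[ok]
for a in np.arange(-.02,.03,.004):
  q=Q[(Q[:,2]>=a)&(Q[:,2]<a+.004)]
  if len(q): 
    L=q[q[:,1]<0];R=q[q[:,1]>0]
    print(round(a,3),len(q),'x',q[:,0].min().round(4),q[:,0].max().round(4),'L',L[:,1].min().round(4),L[:,1].max().round(4),'R',R[:,1].min().round(4),R[:,1].max().round(4))
# tokens
s=ctrl.get_state();R=Ro.from_quat(s['tcp_rot']).as_matrix();W=P[...,:3]@R.T+s['eef_pos']
print(W[218,262],w2t(W[218,262]),W[227,197],w2t(W[227,197]))
delta(-105,84.5,.085,-39)
"
```

```text
-0.02 289 x -0.0113 0.012 L -0.023 -0.0096 R 0.0107 0.0241
-0.016 387 x -0.0071 0.0119 L -0.0233 -0.0096 R 0.0107 0.0245
-0.012 390 x -0.0111 0.0119 L -0.0232 -0.0096 R 0.0107 0.0244
-0.008 360 x -0.0111 0.0118 L -0.0234 -0.0097 R 0.0107 0.0242
-0.004 318 x -0.0097 0.0116 L -0.0233 -0.0097 R 0.0107 0.0243
0.0 306 x -0.0111 0.0117 L -0.0233 -0.0097 R 0.0107 0.0244
0.004 270 x -0.0077 0.0117 L -0.0231 -0.0096 R 0.0106 0.024
0.008 165 x -0.011 0.0117 L -0.0214 -0.0097 R 0.0106 0.0223
0.012 47 x -0.0073 0.0104 L -0.0139 -0.0097 R 0.0107 0.0108
0.016 3 x 0.0055 0.0062 L -0.0098 -0.0098 R 0.0108 0.0108
[0.56785293 0.07190275 0.05912479] [-78.78974167  70.68947137] [0.52436972 0.04977525 0.05918232] [-103.64732967   28.7071331 ]
d [ 0.0152 -0.0032  0.0618] r [-0.005  0.    -0.007]
```

Call:
carry_out(
  commands=[
    {"delta_pos": [0.015, -0.003, 0.02], "delta_rot": [0, 0, 0], "claw": 24},
    {"delta_pos": [0.017, -0.003, 0.045], "delta_rot": [0, 0, 0], "claw": 24},
    {"delta_pos": [0.017, -0.003, 0.06], "delta_rot": [0, 0, 0], "claw": 24},
    {"delta_pos": [0.017, -0.003, 0.06], "delta_rot": [0, 0, 0], "claw": 24},
    {"delta_pos": [0.017, -0.003, 0.06], "delta_rot": [0, 0, 0], "claw": 24},
    {"delta_pos": [0.017, -0.003, 0.06], "delta_rot": [0, 0, 0], "claw": 24},
  ],
)

```text
time: 2.37
eef_pos: [0.5548, 0.0997, 0.0898]
tcp_rot: [0.586, 0.81, -0.001, 0.001]
contact_force: [0.7, 0.7, 0.8]
opening: 0.239
```

```bash
python3 -c "
from h import *
st();delta(-105,84.5,.065,-39)
p,d=ctrl.read_camera('wrist');cv2.imwrite('pics/w2.png',p[:,:,::-1]);np.savez('w2.npz',p=p,d=d)
i=ctrl.camera_info('wrist')
v,u=np.mgrid[0:384,0:512]
P=np.stack([(u-i['cx'])/i['fx']*d,(v-i['cy'])/i['fy']*d,d,np.ones_like(d)],-1)@i['mount'].T
s=ctrl.get_state();R=Ro.from_quat(s['tcp_rot']).as_matrix();W=P[...,:3]@R.T+s['eef_pos']
np.save('W2.npy',W)
"
```

```text
t 2.37 tray [-104.7   87.2] z 0.0898 dir -39.4 F [0.7 0.7 0.8] op 0.239 q [-0.    0.23  1.96 -0.    0.95 -0.32]
d [-0.0014 -0.0023  0.0248] r [-0.     0.002 -0.006]
```

View pics/w2.png

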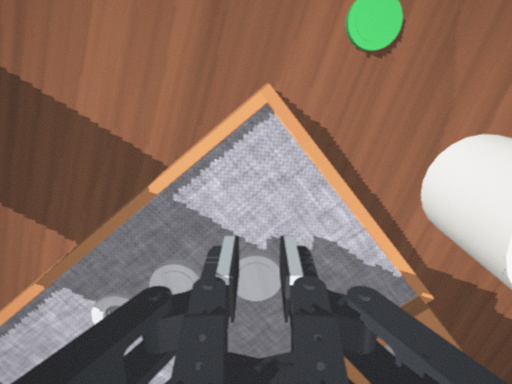

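The wrist view shows T1 at (256,278), seen between the fingers and beyond them. Next I'll check its offset and the bed height.

```bash
python3 -c "
from h import *
W=np.load('W2.npy')
print('bed',[W[v,u].round(4) for v,u in [(200,260),(220,200),(180,270)]], 'desk',W[60,100].round(4))
for v in range(250,310,4): print(v,W[v,258].round(4),w2t(W[v,258]).round(1))
"
```

```text
bed [array([0.5506, 0.1166, 0.0472]), array([0.5213, 0.0932, 0.0459]), array([0.5522, 0.1294, 0.0463])] desk [0.4306 0.1575 0.    ]
250 [0.5598 0.0849 0.0457] [-92.5  77.3]
254 [0.5601 0.0842 0.0491] [-91.9  76.9]
258 [0.5604 0.0832 0.052 ] [-91.2  76.2]
262 [0.5612 0.0808 0.0523] [-89.2  74.7]
266 [0.5618 0.079  0.0535] [-87.7  73.4]
270 [0.5628 0.0759 0.0527] [-85.2  71.3]
274 [0.5637 0.0732 0.0527] [-83.   69.6]
278 [0.5645 0.0707 0.0528] [-80.9  67.8]
282 [0.5651 0.0689 0.0541] [-79.5  66.7]
286 [0.5664 0.065  0.0523] [-76.3  64. ]
290 [0.5671 0.0627 0.053 ] [-74.4  62.5]
294 [0.5682 0.0595 0.0525] [-71.9  60.4]
298 [0.569  0.057  0.0528] [-69.8  58.7]
302 [0.5714 0.0497 0.047 ] [-63.9  53.9]
306 [0.5722 0.0472 0.0474] [-61.8  52.1]
```

Call:
carry_out(
  commands=[
    {"delta_pos": [0, 0, 0.012], "delta_rot": [0, 0, 0], "claw": 24},
    {"delta_pos": [0, 0, 0.02], "delta_rot": [0, 0, 0], "claw": 24},
    {"delta_pos": [0, 0, 0.024], "delta_rot": [0, 0, 0], "claw": 24},
    {"delta_pos": [0, 0, 0.026], "delta_rot": [0, 0, 0], "claw": 24},
    {"delta_pos": [0, 0, 0.026], "delta_rot": [0, 0, 0], "claw": 24},
  ],
)

```text
time: 2.83
eef_pos: [0.5541, 0.0995, 0.0627]
tcp_rot: [0.586, 0.81, -0.001, -0.0]
contact_force: [0.3, 0.2, 0.4]
opening: 0.24
```

Call:
carry_out(
  commands=[
    {"delta_pos": [0, 0, 0.002], "delta_rot": [0, 0, 0], "claw": 24},
    {"delta_pos": [0, 0, 0.002], "delta_rot": [0, 0, 0], "claw": 24},
  ],
)

```text
time: 3.0
eef_pos: [0.5547, 0.0995, 0.0622]
tcp_rot: [0.586, 0.81, -0.001, -0.0]
contact_force: [-2.6, 0.6, 6.9]
opening: 0.24
```

```bash
python3 -c "
from h import *
st();delta(-104.7,86.2,.0642,-39.4);delta(-56.6,15.5,.0642,-39.4)
"
```

```text
t 3.0 tray [-104.7   86.9] z 0.0622 dir -39.4 F [-2.6  0.6  6.9] op 0.24 q [-0.    0.27  1.97 -0.    0.9  -0.32]
d [-0.0004 -0.0006 -0.002 ] r [-0.002  0.001  0.   ]
d [-0.0825 -0.0247 -0.0019] r [-0.002  0.001  0.   ]
```

```bash
python3 -c "
from h import *
delta(-96,91,.0642,-57.5)
"
```

```text
d [-0.0041  0.0086 -0.0021] r [-0.002  0.002  0.316]
```

Call:
carry_out(
  commands=[
    {"delta_pos": [0, 0.003, -0.002], "delta_rot": [0, 0, 0.1], "claw": 24},
    {"delta_pos": [-0.001, 0.006, -0.002], "delta_rot": [0, 0, 0.2], "claw": 24},
    {"delta_pos": [-0.004, 0.009, -0.002], "delta_rot": [0, 0, 0.316], "claw": 24},
    {"delta_pos": [-0.004, 0.009, -0.002], "delta_rot": [0, 0, 0.316], "claw": 24},
    {"delta_pos": [-0.004, 0.009, -0.002], "delta_rot": [0, 0, 0.316], "claw": 24},
  ],
)

```text
time: 3.42
eef_pos: [0.5647, 0.0984, 0.0642]
tcp_rot: [0.705, 0.709, -0.001, 0.0]
contact_force: [-1.1, -0.3, 0.0]
opening: 0.241
```

```bash
python3 -c "
from h import *
st();delta(-38-24*.537,24*.843,.0642,-57.5)
"
```

```text
t 3.42 tray [-95.7  91.4] z 0.0642 dir -57.3 F [-1.1 -0.3  0. ] op 0.241 q [-0.    0.29  1.95 -0.    0.91 -0.01]
d [-0.0841 -0.0007  0.0002] r [-0.001  0.002  0.003]
```

Push 84 mm, slowly.

Call:
carry_out(
  commands=[
    {"delta_pos": [-0.005, 0, 0], "delta_rot": [0, 0, 0], "claw": 24},
    {"delta_pos": [-0.01, 0, 0], "delta_rot": [0, 0, 0], "claw": 24},
    {"delta_pos": [-0.016, 0, 0], "delta_rot": [0, 0, 0], "claw": 24},
    {"delta_pos": [-0.023, 0, 0], "delta_rot": [0, 0, 0], "claw": 24},
    {"delta_pos": [-0.03, 0, 0], "delta_rot": [0, 0, 0], "claw": 24},
    {"delta_pos": [-0.037, 0, 0], "delta_rot": [0, 0, 0], "claw": 24},
    {"delta_pos": [-0.043, 0, 0], "delta_rot": [0, 0, 0], "claw": 24},
    {"delta_pos": [-0.046, 0, 0], "delta_rot": [0, 0, 0], "claw": 24},
  ],
)

```text
time: 4.08
eef_pos: [0.5649, 0.0513, 0.0644]
tcp_rot: [0.706, 0.709, -0.001, 0.0]
contact_force: [0.2, -0.3, 0.3]
opening: 0.246
```

```bash
python3 -c "
from h import *
st();delta(-38-24*.537,24*.843,.0642,-57.5)
p,d=ctrl.read_camera('wrist');cv2.imwrite('pics/w3.png',p[:,:,::-1])
"
```

```text
t 4.08 tray [-70.2  51.8] z 0.0644 dir -57.4 F [ 0.2 -0.3  0.3] op 0.246 q [-0.09  0.28  1.96 -0.    0.91 -0.09]
d [-0.037  -0.0007  0.0002] r [-0.001  0.002  0.002]
```

View pics/w3.png

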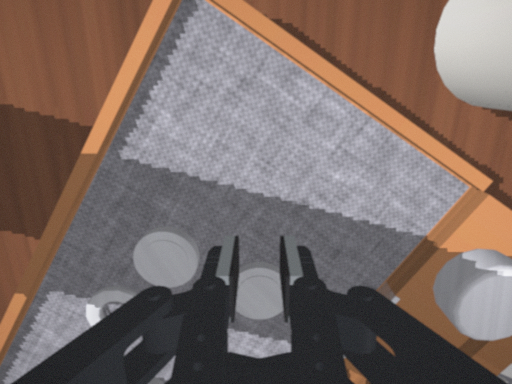

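T1 is cradled between the tips at (260,293). I'll continue.

Call:
carry_out(
  commands=[
    {"delta_pos": [-0.007, 0, 0], "delta_rot": [0, 0, 0], "claw": 24},
    {"delta_pos": [-0.014, 0, 0], "delta_rot": [0, 0, 0], "claw": 24},
    {"delta_pos": [-0.021, 0, 0], "delta_rot": [0, 0, 0], "claw": 24},
    {"delta_pos": [-0.028, 0, 0], "delta_rot": [0, 0, 0], "claw": 24},
    {"delta_pos": [-0.034, 0, 0], "delta_rot": [0, 0, 0], "claw": 24},
    {"delta_pos": [-0.037, 0, 0], "delta_rot": [0, 0, 0], "claw": 24},
    {"delta_pos": [-0.037, 0, 0], "delta_rot": [0, 0, 0], "claw": 24},
  ],
)

```text
time: 4.72
eef_pos: [0.5652, 0.0134, 0.0645]
tcp_rot: [0.706, 0.708, -0.001, 0.0]
contact_force: [-0.1, 0.0, -0.3]
opening: 0.242
```

```bash
python3 -c "
from h import *
st()
for a in (-45,-30,-15,0):
  c,s_=np.cos(np.deg2rad(a)),np.sin(np.deg2rad(a)); delta(-38-25*c,-25*s_,.0642,a)
p,d=ctrl.read_camera('wrist');cv2.imwrite('pics/w4.png',p[200:,100:420,::-1])
"
```

```text
t 4.72 tray [-49.7  19.9] z 0.0645 dir -57.4 F [-0.1  0.  -0.3] op 0.242 q [-0.15  0.27  1.96 -0.    0.91 -0.16]
d [ 0.0014 -0.0063  0.0003] r [-0.001  0.002 -0.217]
d [-0.0009 -0.0124  0.0003] r [-0.002  0.002 -0.479]
d [-0.0046 -0.0177  0.0003] r [-0.002  0.002 -0.741]
d [-0.0096 -0.0219  0.0003] r [-0.002  0.002 -1.002]
```

View pics/w4.png

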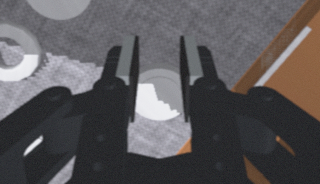

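Call:
carry_out(
  commands=[
    {"delta_pos": [0.002, -0.003, 0], "delta_rot": [0, 0, -0.11], "claw": 24},
    {"delta_pos": [0.0014, -0.0063, 0], "delta_rot": [0, 0, -0.22], "claw": 24},
    {"delta_pos": [0.0004, -0.0095, 0], "delta_rot": [0, 0, -0.35], "claw": 24},
    {"delta_pos": [-0.0009, -0.0124, 0], "delta_rot": [0, 0, -0.47], "claw": 24},
    {"delta_pos": [-0.0027, -0.015, 0], "delta_rot": [0, 0, -0.59], "claw": 24},
    {"delta_pos": [-0.0044, -0.0174, 0], "delta_rot": [0, 0, -0.71], "claw": 24},
    {"delta_pos": [-0.0067, -0.0197, 0], "delta_rot": [0, 0, -0.83], "claw": 24},
    {"delta_pos": [-0.0086, -0.0213, 0], "delta_rot": [0, 0, -0.94], "claw": 24},
  ],
)

```text
time: 5.43
eef_pos: [0.5437, 0.0054, 0.0645]
tcp_rot: [0.306, 0.952, -0.001, -0.0]
contact_force: [0.1, -0.4, -0.4]
opening: 0.241
```

```bash
python3 -c "
from h import *
st()
delta(-62,0,.0642,0);delta(-17.5,0,.0642,0)
p,d=ctrl.read_camera('wrist');cv2.imwrite('pics/w5.png',p[:,:,::-1])
"
```

```text
t 5.43 tray [-63.6   1.6] z 0.0645 dir -3.2 F [ 0.1 -0.4 -0.4] op 0.241 q [-0.18  0.23  2.02 -0.    0.89 -1.12]
d [-0.0017 -0.0015  0.0003] r [-0.003  0.    -0.056]
d [-0.0461  0.001   0.0003] r [-0.003  0.    -0.056]
```

View pics/w5.png

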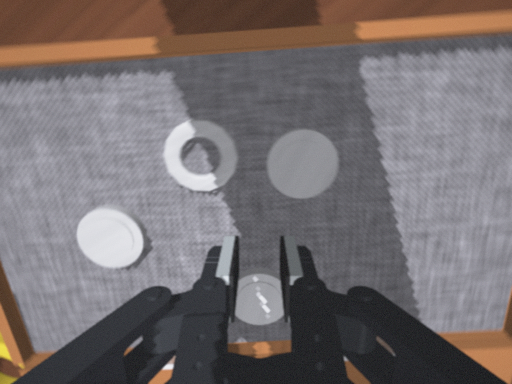

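The token is in line with the gate at (258,299), and the washer at (200,155) is undisturbed. Push through.

Call:
carry_out(
  commands=[
    {"delta_pos": [-0.004, -0.001, 0], "delta_rot": [0, 0, -0.056], "claw": 24},
    {"delta_pos": [-0.01, -0.001, 0], "delta_rot": [0, 0, -0.056], "claw": 24},
    {"delta_pos": [-0.017, -0.0005, 0], "delta_rot": [0, 0, -0.056], "claw": 24},
    {"delta_pos": [-0.024, 0, 0], "delta_rot": [0, 0, -0.056], "claw": 24},
    {"delta_pos": [-0.031, 0, 0], "delta_rot": [0, 0, -0.056], "claw": 24},
    {"delta_pos": [-0.038, 0.0005, 0], "delta_rot": [0, 0, -0.056], "claw": 24},
    {"delta_pos": [-0.044, 0.001, 0], "delta_rot": [0, 0, -0.056], "claw": 24},
    {"delta_pos": [-0.048, 0.001, 0], "delta_rot": [0, 0, -0.056], "claw": 24},
  ],
)

```text
time: 6.15
eef_pos: [0.5841, -0.0224, 0.0645]
tcp_rot: [0.278, 0.961, -0.001, -0.0]
contact_force: [0.1, 0.5, 0.4]
opening: 0.241
```

```bash
python3 -c "
from h import *
st()
delta(-60,0,.0642,0)
p,d=ctrl.read_camera('wrist');cv2.imwrite('pics/w6.png',p[:,:,::-1])
p,d=ctrl.read_camera('scene');cv2.imwrite('pics/s6.png',cv2.resize(p[110:260,130:330],None,fx=4,fy=4,interpolation=2)[:600,:,::-1])
"
```

```text
t 6.15 tray [-14.5  -0.2] z 0.0645 dir 0.1 F [0.1 0.5 0.4] op 0.241 q [-0.21  0.31  1.92 -0.    0.92 -1.22]
d [0.0455 0.0003 0.0003] r [-0.003  0.     0.002]
```

View pics/w6.png

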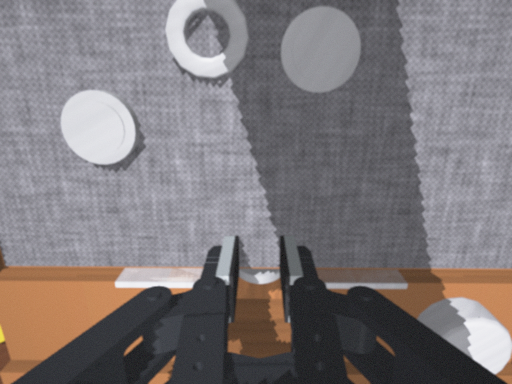

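View pics/s6.png

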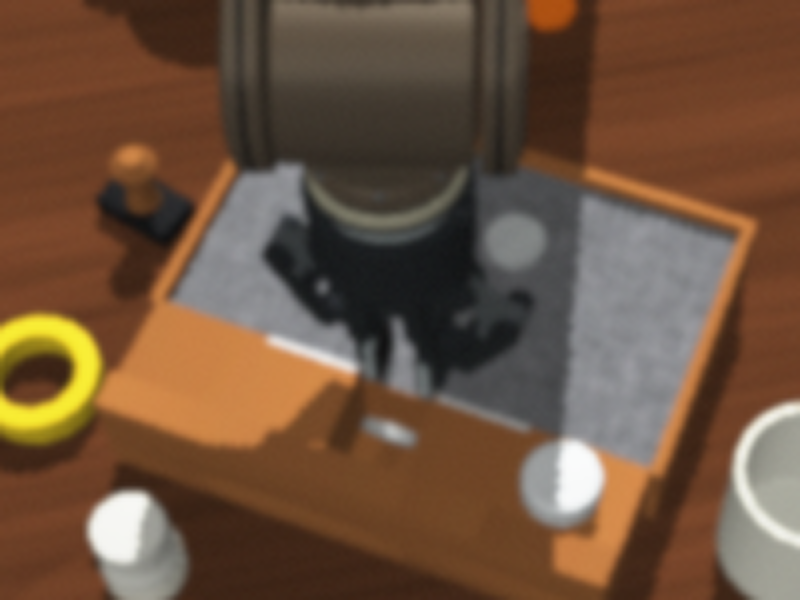

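Call:
carry_out(
  commands=[
    {"delta_pos": [0.01, 0, -0.03], "delta_rot": [0, 0, 0], "claw": 24},
    {"delta_pos": [0.03, 0, -0.06], "delta_rot": [0, 0, 0], "claw": 24},
    {"delta_pos": [0.06, 0, -0.08], "delta_rot": [0, 0, 0.1], "claw": 24},
    {"delta_pos": [0.09, 0, -0.08], "delta_rot": [0, 0, 0.2], "claw": 24},
    {"delta_pos": [0.12, -0.033, -0.07], "delta_rot": [0, 0, 0.33], "claw": 24},
    {"delta_pos": [0.12, -0.033, -0.06], "delta_rot": [0, 0, 0.33], "claw": 24},
    {"delta_pos": [0.12, -0.033, -0.06], "delta_rot": [0, 0, 0.33], "claw": 24},
  ],
)

```text
time: 6.83
eef_pos: [0.4607, 0.0147, 0.1217]
tcp_rot: [0.432, 0.902, -0.002, -0.003]
contact_force: [0.1, -0.1, 1.0]
opening: 0.24
```

```bash
cat >> h.py <<'E'
def wristW():
    s=ctrl.get_state();p,d=ctrl.read_camera('wrist');i=ctrl.camera_info('wrist')
    v,u=np.mgrid[0:384,0:512]
    P=np.stack([(u-i['cx'])/i['fx']*d,(v-i['cy'])/i['fy']*d,d,np.ones_like(d)],-1)@i['mount'].T
    R=Ro.from_quat(s['tcp_rot']).as_matrix();return p,P[...,:3]@R.T+s['eef_pos']
E
python3 -c "
from h import *
st()
delta(-134,33,.0642,-19)
p,W=wristW();cv2.imwrite('pics/w7.png',p[:,:,::-1]);np.save('W7.npy',W)
p,d=ctrl.read_camera('scene');cv2.imwrite('pics/s7.png',cv2.resize(p[110:260,130:330],None,fx=4,fy=4,interpolation=2)[:600,:,::-1])
p,d=ctrl.read_camera('top');cv2.imwrite('pics/t7.png',cv2.resize(p[110:255,180:365],None,fx=4,fy=4,interpolation=2)[:600,:,::-1])
"
```

```text
t 6.83 tray [-138.6  -35. ] z 0.1217 dir -18.7 F [ 0.1 -0.1  1. ] op 0.24 q [-0.19 -0.04  2.19 -0.    1.   -0.86]
d [0.0173 0.0663 0.0572] r [-0.006 -0.003  0.004]
```

View pics/w7.png

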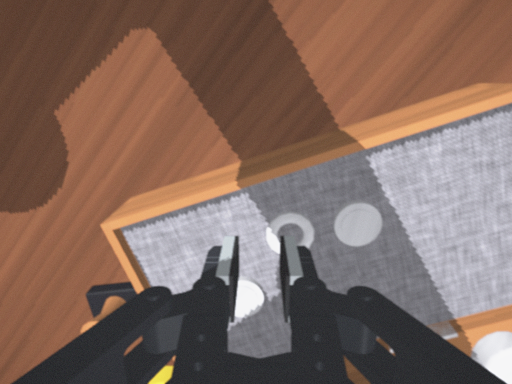

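View pics/s7.png

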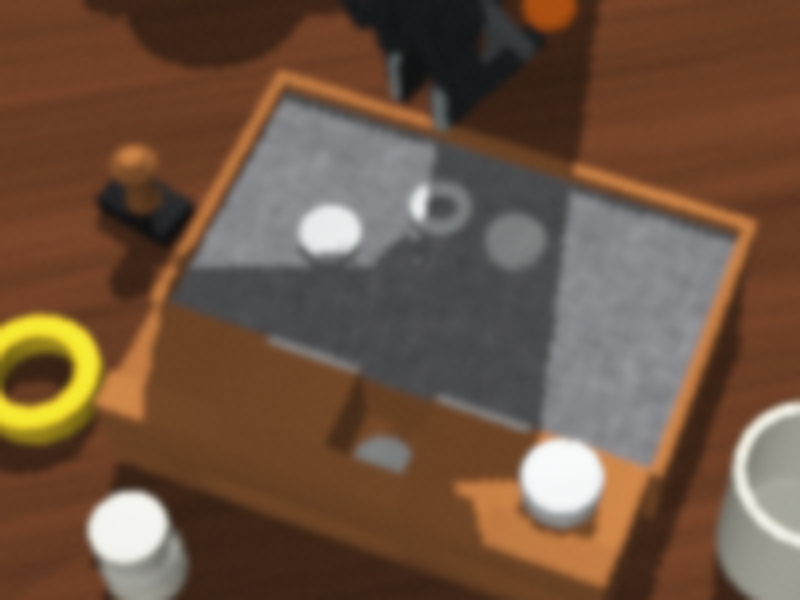

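View pics/t7.png

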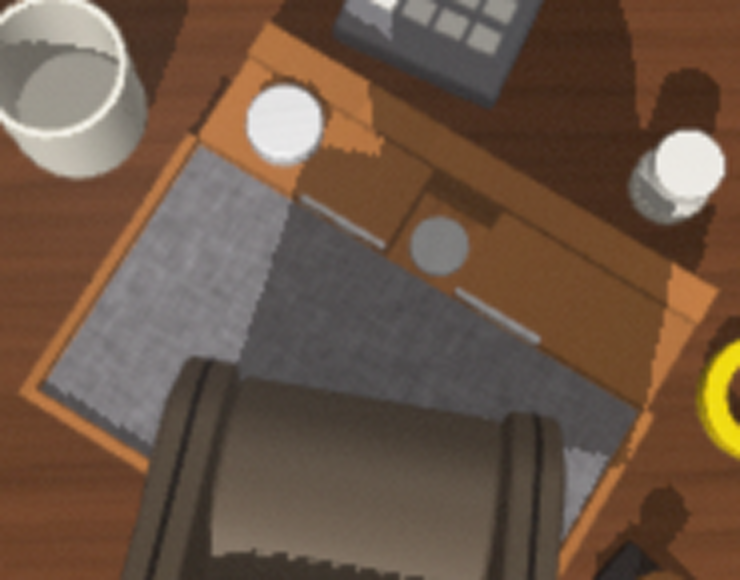

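The first token lies in the slot (top crop (438,245)), and the rest are unmoved. I shifted the wrong way sideways, so I'm correcting that and going behind T2.

Call:
carry_out(
  commands=[
    {"delta_pos": [0.017, 0.03, 0], "delta_rot": [0.0, 0, 0], "claw": 24},
    {"delta_pos": [0.017, 0.066, 0], "delta_rot": [0, 0, 0], "claw": 24},
    {"delta_pos": [0.017, 0.066, 0.01], "delta_rot": [0, 0, 0], "claw": 24},
    {"delta_pos": [0.017, 0.066, 0.03], "delta_rot": [0, 0, 0], "claw": 24},
    {"delta_pos": [0.017, 0.066, 0.035], "delta_rot": [0, 0, 0], "claw": 24},
    {"delta_pos": [0.017, 0.066, 0.035], "delta_rot": [0, 0, 0], "claw": 24},
  ],
)

```text
time: 7.48
eef_pos: [0.5066, 0.0681, 0.0886]
tcp_rot: [0.432, 0.902, -0.002, -0.001]
contact_force: [0.1, -0.4, -0.6]
opening: 0.24
```

```bash
python3 -c "
from h import *
st()
delta(-134,33,.0642,-19)
p,W=wristW();cv2.imwrite('pics/w8.png',p[:,:,::-1]);np.save('W8.npy',W)
"
```

```text
t 7.48 tray [-128.5   34.7] z 0.0886 dir -18.7 F [ 0.1 -0.4 -0.6] op 0.24 q [-0.06  0.13  2.09 -0.    0.93 -0.74]
d [ 0.0047 -0.0033  0.0244] r [-0.004  0.     0.005]
```

View pics/w8.png

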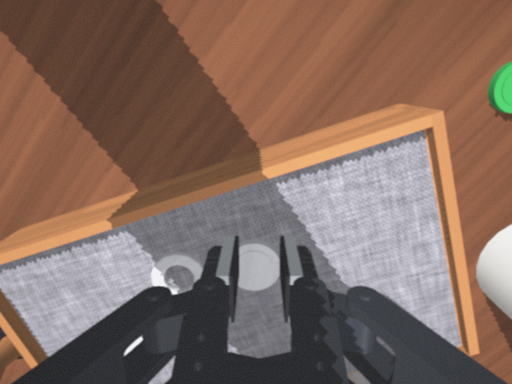

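```bash
python3 -c "
from h import *
W=np.load('W8.npy')
for v in range(236,296,4): print(v,w2t(W[v,257]).round(1),W[v,257,2].round(4))
for u in (236,244,252,260,268,276): print(u,w2t(W[262,u]).round(1),W[262,u,2].round(4))
for v in range(185,215,4): print(v,w2t(W[v,240]).round(1),W[v,240,2].round(4))
"
```

```text
236 [-123.6   32.3] 0.046
240 [-122.4   32. ] 0.0487
244 [-121.7   31.7] 0.0522
248 [-119.    30.8] 0.0518
252 [-117.1   30.2] 0.0527
256 [-114.3   29.2] 0.0522
260 [-111.6   28.3] 0.0519
264 [-109.7   27.7] 0.0529
268 [-107.5   26.9] 0.0536
272 [-104.3   25.8] 0.0526
276 [-102.4   25.2] 0.0537
280 [-99.2  24.1] 0.0529
284 [-96.4  23.1] 0.0526
288 [-93.3  22.1] 0.052
292 [-86.4  19.6] 0.046
236 [-134.4   26.3] 0.0879
244 [-112.9   20.7] 0.0521
252 [-112.2   25.4] 0.0535
260 [-110.8   29.9] 0.0537
268 [-108.6   34.1] 0.0524
276 [-107.4   38.6] 0.053
185 [-159.1   35. ] 0.0546
189 [-154.5   32.8] 0.0461
193 [-152.5   32.1] 0.047
197 [-150.4   31.4] 0.0474
201 [-147.7   30.3] 0.0462
205 [-145.7   29.7] 0.0471
209 [-143.3   28.8] 0.0469
213 [-141.2   28. ] 0.0473
```

Call:
carry_out(
  commands=[
    {"delta_pos": [0.005, -0.001, 0.005], "delta_rot": [0.0, 0, 0.03], "claw": 24},
    {"delta_pos": [0.005, -0.001, 0.01], "delta_rot": [0, 0, 0.03], "claw": 24},
    {"delta_pos": [0.005, -0.001, 0.018], "delta_rot": [0, 0, 0.03], "claw": 24},
    {"delta_pos": [0.005, -0.001, 0.024], "delta_rot": [0, 0, 0.03], "claw": 24},
    {"delta_pos": [0.005, -0.001, 0.0244], "delta_rot": [0, 0, 0.03], "claw": 24},
    {"delta_pos": [0.005, -0.001, 0.0244], "delta_rot": [0, 0, 0.03], "claw": 24},
  ],
)

```text
time: 8.03
eef_pos: [0.503, 0.071, 0.0648]
tcp_rot: [0.445, 0.895, -0.002, -0.0]
contact_force: [0.4, -0.1, -0.3]
opening: 0.243
```

```bash
python3 -c "
from h import *
st()
delta(-38-24*.934,24*.358,.0642,-21)
"
```

```text
t 8.03 tray [-133.1   35.2] z 0.0648 dir -20.5 F [ 0.4 -0.1 -0.3] op 0.243 q [-0.06  0.16  2.1  -0.    0.88 -0.7 ]
d [-0.0774  0.0005  0.0007] r [-0.003  0.001  0.009]
```

Call:
carry_out(
  commands=[
    {"delta_pos": [-0.003, 0, 0.0005], "delta_rot": [0, 0, 0], "claw": 24},
    {"delta_pos": [-0.007, 0, 0.0005], "delta_rot": [0, 0, 0], "claw": 24},
    {"delta_pos": [-0.013, 0, 0.0005], "delta_rot": [0, 0, 0], "claw": 24},
    {"delta_pos": [-0.02, 0, 0.0005], "delta_rot": [0, 0, 0], "claw": 24},
    {"delta_pos": [-0.027, 0, 0.0005], "delta_rot": [0, 0, 0], "claw": 24},
    {"delta_pos": [-0.034, 0, 0.0005], "delta_rot": [0, 0, 0], "claw": 24},
    {"delta_pos": [-0.041, 0, 0.0005], "delta_rot": [0, 0, 0], "claw": 24},
    {"delta_pos": [-0.048, 0, 0.0005], "delta_rot": [0, 0, 0], "claw": 24},
  ],
)

```text
time: 8.7
eef_pos: [0.5325, 0.032, 0.0644]
tcp_rot: [0.445, 0.895, -0.002, -0.0]
contact_force: [0.6, 0.4, -0.2]
opening: 0.234
```

```bash
python3 -c "
from h import *
st()
delta(-38-24*.934,24*.358,.0642,-20.5)
p,W=wristW();cv2.imwrite('pics/w9.png',p[:,:,::-1])
"
```

```text
t 8.7 tray [-87.3  18.1] z 0.0644 dir -20.5 F [ 0.6  0.4 -0.2] op 0.234 q [-0.13  0.21  2.04 -0.    0.89 -0.77]
d [-0.0285  0.0005  0.0003] r [-0.003  0.001  0.   ]
```

View pics/w9.png

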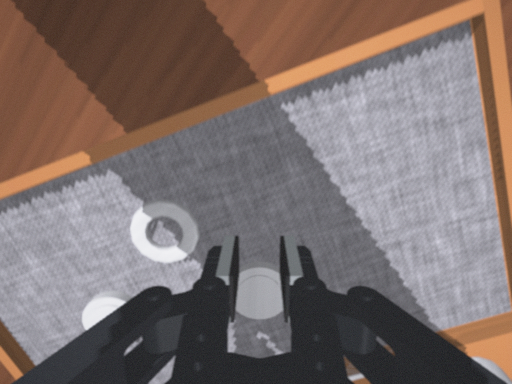

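T2 is cradled at (259,293), and the washer at (165,232) is clear. I'll continue.

Call:
carry_out(
  commands=[
    {"delta_pos": [-0.006, 0, 0], "delta_rot": [0, 0, 0], "claw": 24},
    {"delta_pos": [-0.012, 0, 0], "delta_rot": [0, 0, 0], "claw": 24},
    {"delta_pos": [-0.018, 0, 0], "delta_rot": [0, 0, 0], "claw": 24},
    {"delta_pos": [-0.024, 0, 0], "delta_rot": [0, 0, 0], "claw": 24},
    {"delta_pos": [-0.0285, 0.0005, 0], "delta_rot": [0, 0, 0], "claw": 24},
    {"delta_pos": [-0.0285, 0.0005, 0], "delta_rot": [0, 0, 0], "claw": 24},
  ],
)

```text
time: 9.25
eef_pos: [0.5518, 0.008, 0.0649]
tcp_rot: [0.446, 0.895, -0.002, 0.001]
contact_force: [-0.4, 0.5, 0.3]
opening: 0.24
```

```bash
python3 -c "
from h import *
st()
for a in (-10,0):
  c,s_=np.cos(np.deg2rad(a)),np.sin(np.deg2rad(a)); delta(-38-24.3*c,-24.3*s_,.0642,a)
delta(-15,0,.0642,0)
"
```

```text
t 9.25 tray [-58.1   8.1] z 0.0649 dir -20.6 F [-0.4  0.5  0.3] op 0.24 q [-0.17  0.25  2.   -0.    0.9  -0.81]
d [ 0.0022 -0.005   0.0007] r [-0.002  0.003 -0.184]
d [ 0.0011 -0.0091  0.0008] r [-0.002  0.003 -0.359]
d [-0.0432  0.0076  0.0009] r [-0.002  0.003 -0.359]
```

Call:
carry_out(
  commands=[
    {"delta_pos": [0.0003, -0.0025, 0.0005], "delta_rot": [0, 0, -0.09], "claw": 24},
    {"delta_pos": [0, -0.0048, 0.0005], "delta_rot": [0, 0, -0.184], "claw": 24},
    {"delta_pos": [-0.0005, -0.0068, 0.0005], "delta_rot": [0, 0, -0.27], "claw": 24},
    {"delta_pos": [-0.001, -0.0085, 0.0005], "delta_rot": [0, 0, -0.359], "claw": 24},
    {"delta_pos": [-0.001, -0.0085, 0.0005], "delta_rot": [0, 0, -0.359], "claw": 24},
  ],
)

```text
time: 9.67
eef_pos: [0.5453, 0.0021, 0.0644]
tcp_rot: [0.278, 0.961, -0.002, 0.0]
contact_force: [0.1, 0.8, 0.2]
opening: 0.239
```

```bash
python3 -c "
from h import *
st()
delta(-14.5,0,.0642,0)
p,W=wristW();cv2.imwrite('pics/w10.png',p[:,:,::-1])
"
```

```text
t 9.67 tray [-60.4  -0.4] z 0.0644 dir 0.1 F [0.1 0.8 0.2] op 0.239 q [-0.18  0.23  2.01 -0.    0.89 -1.18]
d [-0.0459  0.0003  0.0003] r [-0.003  0.002  0.002]
```

View pics/w10.png

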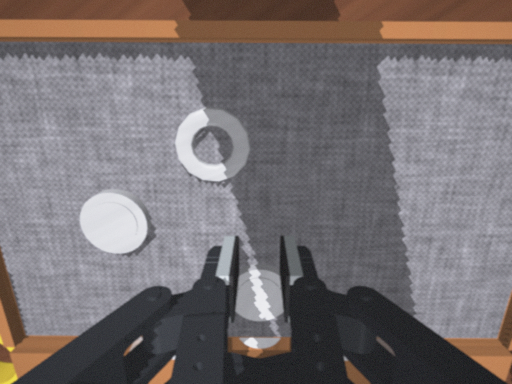

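The token is centred at (259,298). The bright arc at (262,340) is token 1 in the slot. Push.

Call:
carry_out(
  commands=[
    {"delta_pos": [-0.005, 0, 0], "delta_rot": [0, 0, 0], "claw": 24},
    {"delta_pos": [-0.011, 0, 0], "delta_rot": [0, 0, 0], "claw": 24},
    {"delta_pos": [-0.018, 0, 0], "delta_rot": [0, 0, 0], "claw": 24},
    {"delta_pos": [-0.025, 0, 0], "delta_rot": [0, 0, 0], "claw": 24},
    {"delta_pos": [-0.032, 0, 0], "delta_rot": [0, 0, 0], "claw": 24},
    {"delta_pos": [-0.039, 0, 0], "delta_rot": [0, 0, 0], "claw": 24},
    {"delta_pos": [-0.046, 0, 0], "delta_rot": [0, 0, 0], "claw": 24},
    {"delta_pos": [-0.046, 0, 0], "delta_rot": [0, 0, 0], "claw": 24},
  ],
)

```text
time: 10.38
eef_pos: [0.5858, -0.0236, 0.0649]
tcp_rot: [0.28, 0.96, -0.002, 0.001]
contact_force: [0.4, -0.5, -0.1]
opening: 0.236
```

```bash
python3 -c "
from h import *
st()
delta(-70,-10,.11,10)
delta(-100,-85,.09,44)
p,W=wristW();cv2.imwrite('pics/w11.png',p[:,:,::-1]); np.save('W11.npy',W)
p,d=ctrl.read_camera('scene');cv2.imwrite('pics/s11.png',cv2.resize(p[110:260,130:330],None,fx=4,fy=4,interpolation=2)[:600,:,::-1])
"
```

```text
t 10.38 tray [-12.4  -0.3] z 0.0649 dir -0.1 F [ 0.4 -0.5 -0.1] op 0.236 q [-0.21  0.31  1.91 -0.    0.91 -1.21]
d [ 0.0574 -0.0099 -0.0453] r [-0.003  0.003 -0.177]
d [ 0.0873 -0.085  -0.0252] r [-0.004  0.003 -0.77 ]
```

View pics/w11.png

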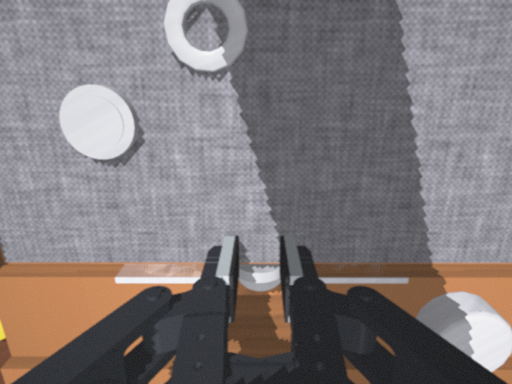

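View pics/s11.png

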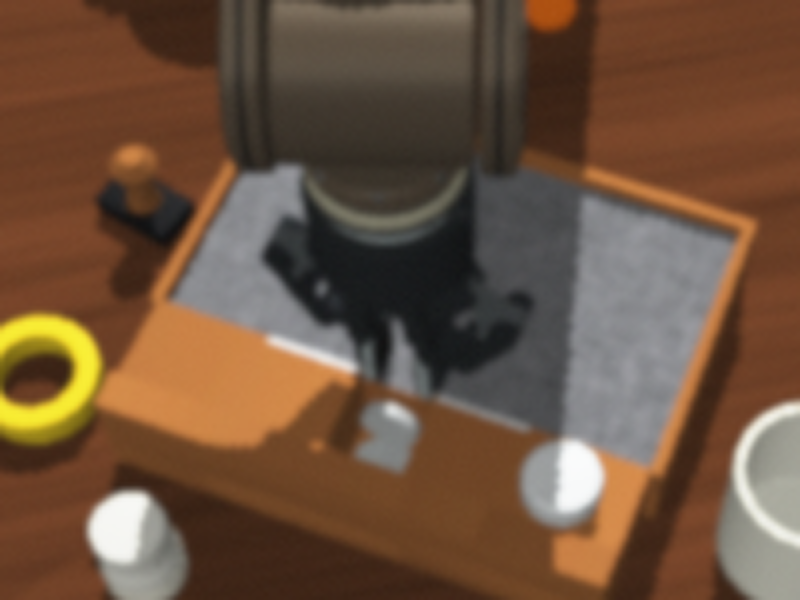

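Call:
carry_out(
  commands=[
    {"delta_pos": [0.01, 0, -0.02], "delta_rot": [0, 0, 0], "claw": 24},
    {"delta_pos": [0.03, 0, -0.05], "delta_rot": [0, 0, -0.1], "claw": 24},
    {"delta_pos": [0.05, -0.02, -0.07], "delta_rot": [0, 0, -0.22], "claw": 24},
    {"delta_pos": [0.07, -0.05, -0.07], "delta_rot": [0, 0, -0.34], "claw": 24},
    {"delta_pos": [0.08, -0.08, -0.07], "delta_rot": [0, 0, -0.46], "claw": 24},
    {"delta_pos": [0.08, -0.096, -0.07], "delta_rot": [0, 0, -0.58], "claw": 24},
    {"delta_pos": [0.08, -0.096, -0.07], "delta_rot": [0, 0, -0.7], "claw": 24},
    {"delta_pos": [0.08, -0.096, -0.07], "delta_rot": [0, 0, -0.82], "claw": 24},
  ],
)

```text
time: 11.15
eef_pos: [0.4643, -0.0609, 0.1346]
tcp_rot: [-0.128, 0.992, -0.002, -0.0]
contact_force: [0.5, 0.3, -0.1]
opening: 0.242
```

```bash
python3 -c "
from h import *
W=np.load('W11.npy');print('T3',w2t(W[122,98]),'washer c',w2t(W[28,207]))
st()
delta(-91,-96.4,.09,61)
p,W=wristW();cv2.imwrite('pics/w12.png',p[:,:,::-1]); np.save('W12.npy',W)
p,d=ctrl.read_camera('top');cv2.imwrite('pics/t12.png',cv2.resize(p[110:255,180:365],None,fx=4,fy=4,interpolation=2)[:600,:,::-1])
"
```

```text
T3 [-77.26482803 -68.71202917] washer c [-114.51545849  -21.01431338]
t 11.15 tray [-95.  -96.9] z 0.1346 dir 47.1 F [ 0.5  0.3 -0.1] op 0.242 q [-0.35 -0.05  2.17 -0.    1.02 -2.17]
d [-0.0031 -0.0024  0.0446] r [-0.003 -0.001 -0.242]
```

View pics/w12.png

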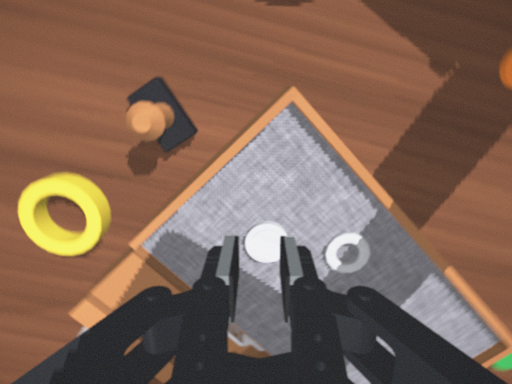

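View pics/t12.png

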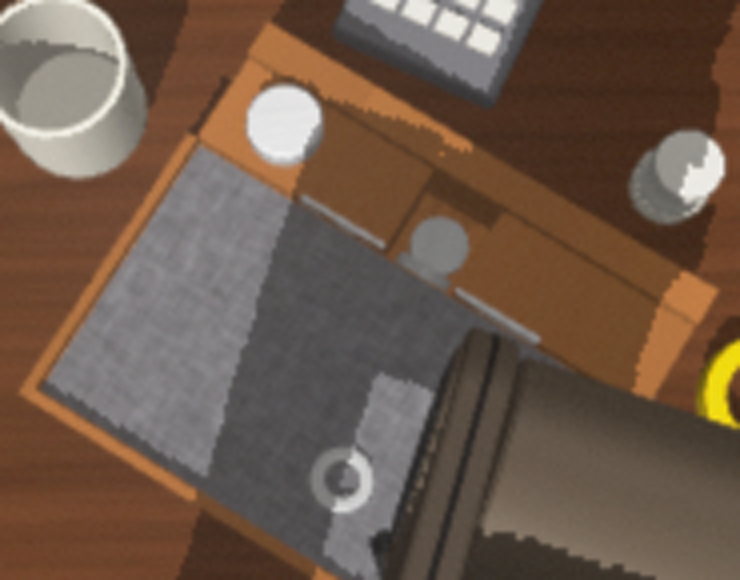

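T1 is at crop (438,245) in the slot, and T2 shows just before it at (425,265), below the bed. T3 is at wrist (265,242). I'll descend behind T3.

Call:
carry_out(
  commands=[
    {"delta_pos": [-0.002, -0.0015, 0.01], "delta_rot": [0, 0, -0.12], "claw": 24},
    {"delta_pos": [-0.002, -0.0015, 0.02], "delta_rot": [0, 0, -0.235], "claw": 24},
    {"delta_pos": [-0.002, -0.0015, 0.035], "delta_rot": [0, 0, -0.235], "claw": 24},
    {"delta_pos": [-0.002, -0.0015, 0.045], "delta_rot": [0, 0, -0.235], "claw": 24},
    {"delta_pos": [-0.002, -0.0015, 0.045], "delta_rot": [0, 0, -0.235], "claw": 24},
  ],
)

```text
time: 11.67
eef_pos: [0.4654, -0.0607, 0.0871]
tcp_rot: [-0.24, 0.971, -0.0, -0.003]
contact_force: [-0.3, -0.2, 0.1]
opening: 0.238
```

```bash
python3 -c "
from h import *
st()
delta(-91.5,-95,.0645,60.5)
p,W=wristW();cv2.imwrite('pics/w13.png',p[:,:,::-1])
for v in range(230,300,5): print(v,w2t(W[v,258]).round(1),W[v,258,2].round(4))
"
```

```text
t 11.67 tray [-94.2 -96.2] z 0.0871 dir 60.2 F [-0.3 -0.2  0.1] op 0.238 q [-0.34  0.04  2.18 -0.    0.92 -2.4 ]
d [-0.0025 -0.0018  0.0226] r [ 0.001 -0.005 -0.006]
230 [-93.4 -95.9] 0.0463
235 [-91.9 -93.2] 0.0467
240 [-90.2 -90.3] 0.0465
245 [-88.6 -87.6] 0.0467
250 [-87.2 -85.1] 0.0474
255 [-85.8 -82.6] 0.0483
260 [-85.1 -81.5] 0.0517
265 [-83.5 -78.6] 0.0517
270 [-82. -76.] 0.0524
275 [-80.2 -72.8] 0.0519
280 [-78.7 -70.3] 0.0526
285 [-76.8 -66.9] 0.052
290 [-75.  -63.8] 0.052
295 [-73.6 -61.4] 0.0529
```

View pics/w13.png

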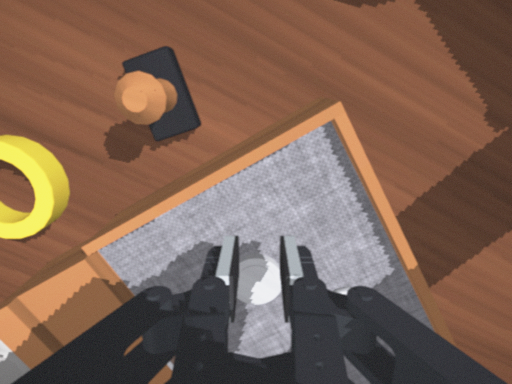

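Call:
carry_out(
  commands=[
    {"delta_pos": [0, -0.0005, 0.008], "delta_rot": [0, 0, 0], "claw": 24},
    {"delta_pos": [0, -0.0005, 0.016], "delta_rot": [0, 0, 0], "claw": 24},
    {"delta_pos": [0, -0.0005, 0.021], "delta_rot": [0, 0, 0], "claw": 24},
    {"delta_pos": [0, -0.0005, 0.0226], "delta_rot": [0, 0, 0], "claw": 24},
    {"delta_pos": [0, -0.0005, 0.0226], "delta_rot": [0, 0, 0], "claw": 24},
  ],
)

```text
time: 12.13
eef_pos: [0.4659, -0.0614, 0.0651]
tcp_rot: [-0.24, 0.971, -0.0, -0.002]
contact_force: [0.7, -0.1, -0.1]
opening: 0.24
```

```bash
python3 -c "
from h import *
st()
delta(-38-24*.492,-24*.87,.0643,60.5)
"
```

```text
t 12.13 tray [-93.4 -96.5] z 0.0651 dir 60.2 F [ 0.7 -0.1 -0.1] op 0.24 q [-0.35  0.08  2.19 -0.    0.87 -2.4 ]
d [-0.0873 -0.0003  0.0003] r [ 0.001 -0.005 -0.005]
```

Call:
carry_out(
  commands=[
    {"delta_pos": [-0.004, 0, 0.0005], "delta_rot": [0, -0.004, 0], "claw": 24},
    {"delta_pos": [-0.009, 0, 0.0005], "delta_rot": [0, -0.004, 0], "claw": 24},
    {"delta_pos": [-0.015, 0, 0.0005], "delta_rot": [0, -0.004, 0], "claw": 24},
    {"delta_pos": [-0.022, 0, 0.0005], "delta_rot": [0, -0.004, 0], "claw": 24},
    {"delta_pos": [-0.029, 0, 0.0005], "delta_rot": [0, -0.004, 0], "claw": 24},
    {"delta_pos": [-0.036, 0, 0.0005], "delta_rot": [0, -0.004, 0], "claw": 24},
    {"delta_pos": [-0.043, 0, 0.0005], "delta_rot": [0, -0.004, 0], "claw": 24},
    {"delta_pos": [-0.049, 0, 0.0005], "delta_rot": [0, -0.004, 0], "claw": 24},
  ],
)

```text
time: 12.8
eef_pos: [0.5101, -0.0381, 0.0644]
tcp_rot: [-0.24, 0.971, 0.0, -0.0]
contact_force: [0.6, -0.8, 0.2]
opening: 0.242
```

```bash
python3 -c "
from h import *
st()
delta(-38-24*.492,-24*.87,.0643,60.5)
p,W=wristW();cv2.imwrite('pics/w14.png',p[:,:,::-1])
"
```

```text
t 12.8 tray [-68.6 -53.2] z 0.0644 dir 60.2 F [ 0.6 -0.8  0.2] op 0.242 q [-0.27  0.17  2.09 -0.    0.88 -2.33]
d [-0.0373 -0.0003  0.0001] r [ 0.    -0.001 -0.005]
```

View pics/w14.png

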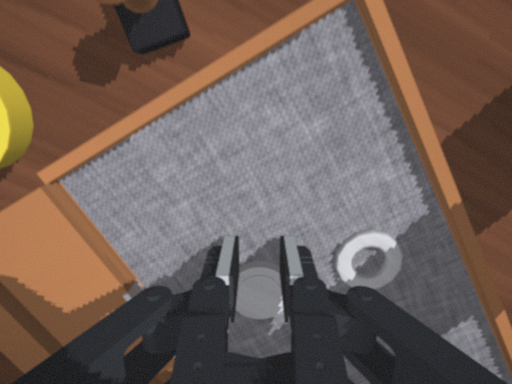

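T3 is cradled at (260,292).

Call:
carry_out(
  commands=[
    {"delta_pos": [-0.006, 0, 0], "delta_rot": [0, 0, 0], "claw": 24},
    {"delta_pos": [-0.013, 0, 0], "delta_rot": [0, 0, 0], "claw": 24},
    {"delta_pos": [-0.02, 0, 0], "delta_rot": [0, 0, 0], "claw": 24},
    {"delta_pos": [-0.027, 0, 0], "delta_rot": [0, 0, 0], "claw": 24},
    {"delta_pos": [-0.033, 0, 0], "delta_rot": [0, 0, 0], "claw": 24},
    {"delta_pos": [-0.036, 0, 0], "delta_rot": [0, 0, 0], "claw": 24},
    {"delta_pos": [-0.036, 0, 0], "delta_rot": [0, 0, 0], "claw": 24},
  ],
)

```text
time: 13.43
eef_pos: [0.5435, -0.0209, 0.0647]
tcp_rot: [-0.241, 0.971, -0.0, 0.001]
contact_force: [0.3, 0.0, 0.4]
opening: 0.237
```

```bash
python3 -c "
from h import *
st()
T=w2t(ctrl.get_state()['eef_pos'])+24.3*np.array([np.cos(np.deg2rad(60.2)),np.sin(np.deg2rad(60.2))]);print(T)
for a in (45,30,15,0):
  c,s_=np.cos(np.deg2rad(a)),np.sin(np.deg2rad(a)); delta(T[0]-25*c,T[1]-25*s_,.0644,a)
"
```

```text
t 13.43 tray [-49.7 -20.7] z 0.0647 dir 60.2 F [0.3 0.  0.4] op 0.237 q [-0.23  0.23  2.02  0.    0.89 -2.28]
[-37.58933281   0.37284149]
d [-0.0002  0.0066  0.0003] r [-0.     0.001  0.266]
d [-0.0027  0.0126  0.0003] r [-0.     0.001  0.528]
d [-0.0067  0.0177  0.0003] r [-0.     0.001  0.79 ]
d [-0.0119  0.0217  0.0003] r [0.000e+00 1.000e-03 1.051e+00]
```

Call:
carry_out(
  commands=[
    {"delta_pos": [0.0005, 0.0033, 0], "delta_rot": [0, 0, 0.12], "claw": 24},
    {"delta_pos": [0, 0.006, 0], "delta_rot": [0, 0, 0.24], "claw": 24},
    {"delta_pos": [-0.001, 0.009, 0], "delta_rot": [0, 0, 0.36], "claw": 24},
    {"delta_pos": [-0.002, 0.0115, 0], "delta_rot": [0, 0, 0.48], "claw": 24},
    {"delta_pos": [-0.0038, 0.0142, 0], "delta_rot": [0, 0, 0.6], "claw": 24},
    {"delta_pos": [-0.0055, 0.0165, 0], "delta_rot": [0, 0, 0.72], "claw": 24},
    {"delta_pos": [-0.0077, 0.0186, 0], "delta_rot": [0, 0, 0.84], "claw": 24},
    {"delta_pos": [-0.01, 0.0204, 0], "delta_rot": [0, 0, 0.96], "claw": 24},
  ],
)

```text
time: 14.1
eef_pos: [0.5425, 0.0019, 0.0646]
tcp_rot: [0.238, 0.971, 0.0, 0.0]
contact_force: [0.1, 0.6, -1.0]
opening: 0.241
```

```bash
python3 -c "
from h import *
st()
delta(-60,0,.0644,0);delta(-14.5,0,.0644,0)
p,W=wristW();cv2.imwrite('pics/w15.png',p[:,:,::-1])
"
```

```text
t 14.1 tray [-62.7  -2. ] z 0.0646 dir 4.9 F [ 0.1  0.6 -1. ] op 0.241 q [-0.18  0.23  2.02  0.    0.89 -1.27]
d [-0.0028  0.0017  0.0002] r [0.    0.001 0.085]
d [-0.0481 -0.0021  0.0003] r [0.    0.001 0.085]
```

View pics/w15.png

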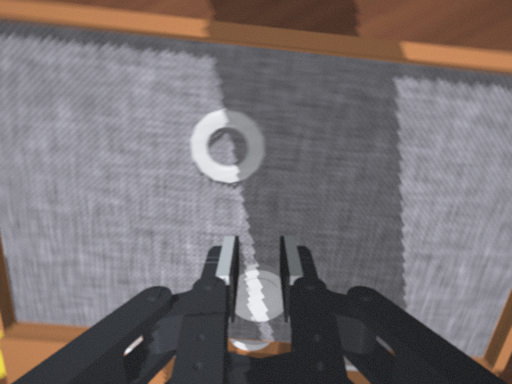

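The token is cradled at (258,297) in front of the gate. Push.

Call:
carry_out(
  commands=[
    {"delta_pos": [-0.004, 0.001, 0], "delta_rot": [0, 0, 0.085], "claw": 24},
    {"delta_pos": [-0.01, 0.001, 0], "delta_rot": [0, 0, 0.085], "claw": 24},
    {"delta_pos": [-0.017, 0.0005, 0], "delta_rot": [0, 0, 0.085], "claw": 24},
    {"delta_pos": [-0.024, 0, 0], "delta_rot": [0, 0, 0.085], "claw": 24},
    {"delta_pos": [-0.031, -0.0005, 0], "delta_rot": [0, 0, 0.085], "claw": 24},
    {"delta_pos": [-0.038, -0.001, 0], "delta_rot": [0, 0, 0.085], "claw": 24},
    {"delta_pos": [-0.045, -0.002, 0], "delta_rot": [0, 0, 0.085], "claw": 24},
    {"delta_pos": [-0.0495, -0.002, 0], "delta_rot": [0, 0, 0.085], "claw": 24},
  ],
)

```text
time: 14.82
eef_pos: [0.5867, -0.0234, 0.0649]
tcp_rot: [0.281, 0.96, 0.0, 0.001]
contact_force: [-0.7, 0.7, -0.4]
opening: 0.241
```

```bash
python3 -c "
from h import *
st()
p,W=wristW();cv2.imwrite('pics/w16.png',p[:,:,::-1])
p,d=ctrl.read_camera('scene');cv2.imwrite('pics/s16.png',cv2.resize(p[110:260,130:330],None,fx=4,fy=4,interpolation=2)[:600,:,::-1])
"
```

```text
t 14.82 tray [-11.8   0.4] z 0.0649 dir -0.2 F [-0.7  0.7 -0.4] op 0.241 q [-0.21  0.31  1.91  0.    0.91 -1.22]
```

View pics/s16.png

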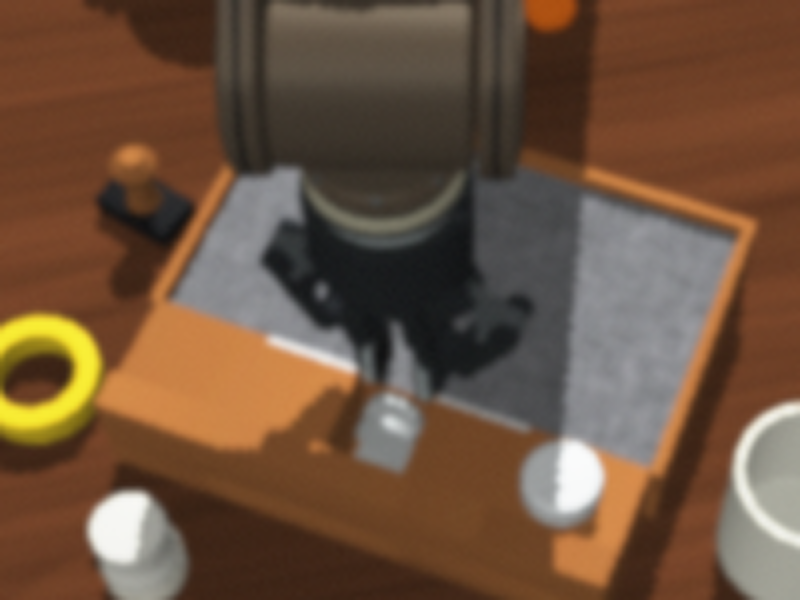

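Now retreat: up and back towards the side, clear of the view.

Call:
carry_out(
  commands=[
    {"delta_pos": [0.008, 0, -0.015], "delta_rot": [0, 0, 0], "claw": 24},
    {"delta_pos": [0.02, 0, -0.045], "delta_rot": [0, 0, 0], "claw": 24},
    {"delta_pos": [0.04, 0, -0.08], "delta_rot": [0, 0, 0], "claw": 24},
    {"delta_pos": [0.06, 0.03, -0.11], "delta_rot": [0, 0, 0], "claw": 24},
    {"delta_pos": [0.08, 0.06, -0.13], "delta_rot": [0, 0, 0], "claw": 24},
    {"delta_pos": [0.1, 0.09, -0.15], "delta_rot": [0, 0, 0], "claw": 24},
    {"delta_pos": [0.1, 0.13, -0.16], "delta_rot": [0, 0, 0], "claw": 24},
    {"delta_pos": [0.1, 0.17, -0.16], "delta_rot": [0, 0, 0], "claw": 24},
  ],
)

```text
time: 15.58
eef_pos: [0.5938, 0.1749, 0.2294]
tcp_rot: [0.28, 0.96, 0.002, 0.004]
contact_force: [1.1, 0.0, 0.4]
opening: 0.238
```

Call:
carry_out(
  commands=[
    {"delta_pos": [0.0, 0.04, 0], "delta_rot": [0, 0, 0], "claw": 24},
    {"delta_pos": [0.0, 0.08, 0], "delta_rot": [0, 0, 0], "claw": 24},
    {"delta_pos": [0, 0.12, 0], "delta_rot": [0, 0, 0], "claw": 24},
    {"delta_pos": [0, 0.12, 0], "delta_rot": [0, 0, 0], "claw": 24},
  ],
)

```text
time: 15.92
eef_pos: [0.6597, 0.2816, 0.2279]
tcp_rot: [0.278, 0.961, 0.002, 0.003]
contact_force: [-0.3, 0.4, -0.7]
opening: 0.241
```

```bash
python3 -c "
from h import *
st()
p,d=ctrl.read_camera('top');cv2.imwrite('pics/t17.png',p[:,:,::-1]);cv2.imwrite('pics/t17z.png',cv2.resize(p[110:255,180:365],None,fx=4,fy=4,interpolation=2)[:600,:,::-1])
print(d[155:190:2,276:304:2].round(3))
p,d=ctrl.read_camera('scene');cv2.imwrite('pics/s17.png',cv2.resize(p[110:260,130:330],None,fx=4,fy=4,interpolation=2)[:600,:,::-1])
"
```

```text
t 15.92 tray [-113.5  297. ] z 0.2279 dir 0.1 F [-0.3  0.4 -0.7] op 0.241 q [ 0.26  0.39  1.48  0.    1.26 -0.75]
[[0.747 0.745 0.745 0.747 0.745 0.745 0.77  0.762 0.753 0.741 0.738 0.736
  0.74  0.736]
 [0.746 0.745 0.745 0.747 0.744 0.778 0.787 0.776 0.766 0.758 0.747 0.74
  0.738 0.736]
 [0.746 0.745 0.744 0.744 0.756 0.799 0.799 0.791 0.781 0.772 0.761 0.755
  0.747 0.736]
 [0.745 0.743 0.745 0.746 0.792 0.795 0.798 0.798 0.797 0.788 0.777 0.768
  0.76  0.749]
 [0.743 0.743 0.743 0.772 0.796 0.796 0.797 0.797 0.796 0.794 0.795 0.783
  0.772 0.765]
 [0.742 0.744 0.749 0.797 0.797 0.791 0.79  0.791 0.788 0.795 0.798 0.795
  0.791 0.78 ]
 [0.744 0.744 0.78  0.796 0.791 0.79  0.792 0.789 0.79  0.79  0.795 0.796
  0.794 0.797]
 [0.741 0.761 0.79  0.767 0.762 0.758 0.789 0.786 0.789 0.789 0.789 0.796
  0.795 0.741]
 [0.741 0.797 0.794 0.772 0.763 0.758 0.757 0.757 0.789 0.791 0.79  0.796
  0.791 0.741]
 [0.773 0.792 0.768 0.794 0.781 0.772 0.763 0.756 0.758 0.761 0.788 0.795
  0.74  0.74 ]
 [0.751 0.752 0.763 0.757 0.76  0.788 0.78  0.77  0.762 0.763 0.793 0.742
  0.738 0.738]
 [0.751 0.752 0.748 0.759 0.754 0.754 0.769 0.786 0.782 0.775 0.793 0.739
  0.739 0.738]
 [0.751 0.749 0.751 0.75  0.75  0.755 0.757 0.759 0.796 0.79  0.738 0.739
  0.741 0.741]
 [0.75  0.751 0.749 0.753 0.75  0.751 0.751 0.761 0.769 0.741 0.739 0.739
  0.738 0.736]
 [0.749 0.75  0.75  0.75  0.751 0.75  0.751 0.748 0.789 0.735 0.738 0.739
  0.736 0.738]
 [0.746 0.749 0.75  0.749 0.75  0.749 0.748 0.75  0.748 0.749 0.744 0.738
  0.737 0.737]
 [0.747 0.746 0.747 0.749 0.748 0.75  0.749 0.75  0.75  0.748 0.75  0.75
  0.739 0.735]
 [0.748 0.745 0.747 0.749 0.749 0.751 0.749 0.747 0.748 0.749 0.75  0.745
  0.748 0.745]]
```

View pics/t17.png

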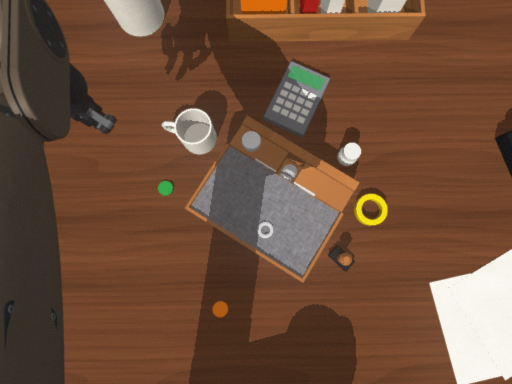

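View pics/t17z.png

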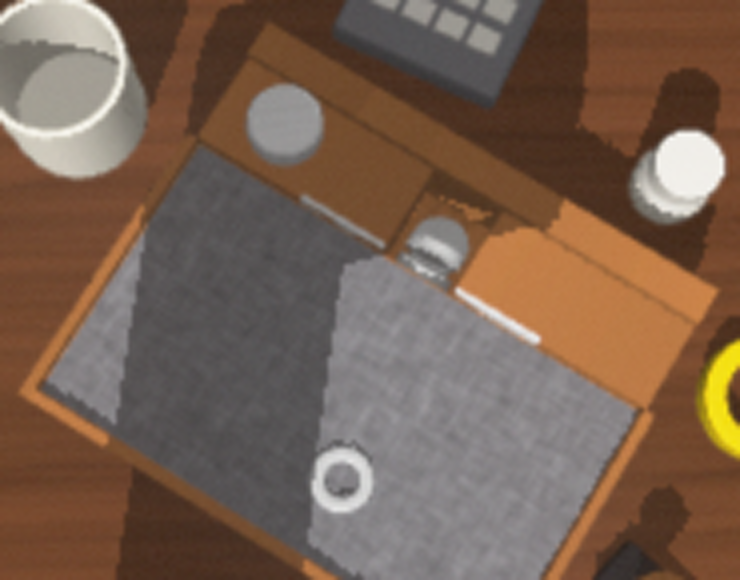

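View pics/s17.png

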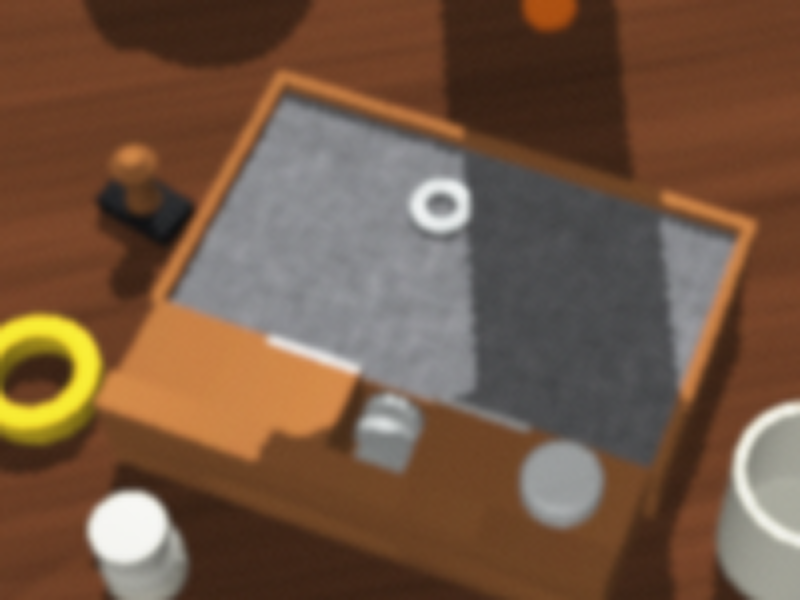

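The bed holds only the washer (crop (342,480)). All three discs are in the pit at about (435,245), with the latter two leaning on edge and their tops about 7 mm below the bed. I'll wait a second to confirm they stay put, then hand in.

Call:
carry_out(
  commands=[
    {"delta_pos": [0, 0, 0], "delta_rot": [0, 0, 0], "claw": 24},
    {"delta_pos": [0, 0, 0], "delta_rot": [0, 0, 0], "claw": 24},
    {"delta_pos": [0, 0, 0], "delta_rot": [0, 0, 0], "claw": 24},
    {"delta_pos": [0, 0, 0], "delta_rot": [0, 0, 0], "claw": 24},
    {"delta_pos": [0, 0, 0], "delta_rot": [0, 0, 0], "claw": 24},
    {"delta_pos": [0, 0, 0], "delta_rot": [0, 0, 0], "claw": 24},
    {"delta_pos": [0, 0, 0], "delta_rot": [0, 0, 0], "claw": 24},
    {"delta_pos": [0, 0, 0], "delta_rot": [0, 0, 0], "claw": 24},
  ],
)

```text
time: 16.68
eef_pos: [0.658, 0.2772, 0.2285]
tcp_rot: [0.279, 0.96, 0.001, 0.003]
contact_force: [0.6, 1.0, -0.3]
opening: 0.239
```

```bash
python3 -c "
from h import *
st()
p,d=ctrl.read_camera('top');c=ctrl.camera_info('top');R=cv2.Rodrigues(c['rvec'])[0]
v,u=np.mgrid[0:384,0:512]
P=np.stack([(u-c['cx'])/c['fx']*d,(v-c['cy'])/c['fy']*d,d],-1);W=(P-c['tvec'])@R
T=w2t(W[...,:2]);Z=W[...,2]
m=(d>0)&(np.abs(T[...,1])<18)&(T[...,0]>4)&(T[...,0]<46)&(Z>0)
print('max z in slot (m)',np.sort(Z[m])[-8:].round(4))
b=(d>0)&(np.abs(T[...,1])<12)&(T[...,0]>-60)&(T[...,0]<-20);print('bed z',np.median(Z[b]))
a=cv2.imread('pics/t17.png')[:,:,::-1];print('change vs 1 s ago in slot',np.abs(a.astype(int)-p)[155:190,270:310].max())
print(ctrl.sign_off())
"
```

```text
t 16.68 tray [-112.7  292.3] z 0.2285 dir -0.0 F [ 0.6  1.  -0.3] op 0.239 q [ 0.26  0.38  1.49 -0.    1.26 -0.75]
max z in slot (m) [0.0426 0.0427 0.0428 0.0431 0.0432 0.0437 0.0439 0.0443]
bed z 0.04572793236037903
change vs 1 s ago in slot 60
the job is handed in; nothing more can be done
None
```

All three tokens are in the slot and the job is handed in at about 17 s of robot time. I cradled each one between the nearly shut fingertips and pushed it along the bed through the gate, one at a time, without lifting. The hand then moved up and clear to the left.

**Last checks:**
- **Bed:** only the washer is left on it, in its original place.
- **Slot:** one token lies flat. The other two lean on edge inside the pit. Everything in the pit reads below bed level: the highest point is about 44.3 mm against a measured bed height of 45.7 mm. My earlier rough reading put the leaning tops about 7 mm below the bed, so the two readings disagree on how far.
- **Other objects:** the tin, mug, stamp, calculator, tape and jar, and the green and orange discs, look unmoved in the pictures.
- **Forces:** about 7 N at most in the readings after each move, when the tips touched the bed to find its height.

**One check did not pass cleanly:** two pictures of the slot 0.8 s apart differed by up to 60 grey levels. That could be the arm's moving shadow as it settled about 5 mm, but I handed in without confirming it.

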